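# Take the tall carton out of the parts case, then shut its lid

## Task

A small lamp carton has been stood in one of the compartments of the open parts case, where it is too tall for the lid to shut. Take it out and stand it upright on a free spot of the table, clear of the case, then swing the lid of the case fully shut. Leave the steel spacers in the case and the other things on the table where they are.

Things in the scene. Friction and masses are not known exactly. Their poses are not given: they have to be found in the camera images.
- parts_case: Flat blue open parts case, fixed, 120 (x) x 190 (y) x 36 mm without its lid. Origin: centre of its underside. x points from the front edge to the hinge edge, z up. Walls 2 mm thick, floor 2 mm; 32 mm high dividers make 2 rows of 4 compartments. Front row: 57 x 44 mm each, centres at x = -30, y = -71, -24, +24, +71 mm. A sealing machine, 100 mm high, stands past its -y end.
- lid_hinge (a point): Middle of the lid's hinge axis, on the case's far edge: 62 mm in +x from the case's centre, 37 mm up. The axis runs along the case's y.
- free_spot (a point): A free spot on the left-hand table top, a good place for the carton (anywhere free on the table will do). This point lies on the surface. The two table tops meet at a 3 mm high metal rim just past the case's +y end; the left-hand top is 4 mm higher than the one the case stands on (z = 0).
- parts_case_lid (a joint): Angle of the flat clear lid with blue edges, in rad: 0 shut, 1.57 upright, 1.92 fully open, leaning back away from the case. Lid: 2 mm thick, 191 mm along y, reaches 123 mm from its hinge, 60 g, lightly damped. Pushed past upright towards the case it falls shut slowly by its own weight in a few seconds if nothing is in the way; short of upright it falls back open.
- lid_edge (a point): Middle of the free edge of the lid, on its 191 mm long side opposite the hinge (121 mm from the hinge axis); about 155 mm above the table when the lid is fully open. A small latch tab, 30 mm wide and 16 mm long, sits there.
- lamp_carton_mid (a point): Centre (half-way up) of the lamp carton that must come out: an upright white and green printed box, 36 x 36 mm and 75 mm high, 20 to 45 g, standing loose in one of the front compartments with its sides about parallel to the case's; its top stands 77 mm above the table, well above the case's walls. z axis up, x and y axes square to its sides.
- spacer_1_mid (a point): Centre of a steel spacer ring, 26 mm across, 20 mm high, lying in a front compartment; it stays there.
- spacer_2_mid (a point): Centre of a second, equal steel spacer ring in another front compartment; it stays there.
- lamp_carton: The same lamp carton; origin at the centre of its underside.
- spare_carton: Another carton of the same size and similar look, 36 x 36 x 75 mm, standing on the table beyond the case, not in it; to be left alone. Origin: centre of its underside.
- battery: White and green upright cylindrical cell, 33 mm across, 62 mm high, standing on the table beyond the case; to be left alone. Origin: centre of its underside.
Mind the look-alikes: they are no part of the job. Leave any brown look-alike of the lamp_carton alone.

How it is judged (in metres and radians):
On the way:
1. the lamp carton stands upright on the table outside the case, released ((x of lamp_carton_mid in the frame of parts_case below -0.07 m or x of lamp_carton_mid in the frame of parts_case above 0.07 m or y of lamp_carton_mid in the frame of parts_case below -0.105 m or y of lamp_carton_mid in the frame of parts_case above 0.105 m) and angle between lamp_carton_mid's own z axis and vertical below 0.17 rad and height (world z) of lamp_carton_mid between 0.025 and 0.055 m and contact force between lamp_carton and the fingers below 0.05 N), for 0.2 s.
At the end, for the whole second after the job is handed in: The lamp carton stands upright (within 10 degrees) and at rest on the table, wholly outside the case and released, and the lid of the case is shut (joint below 0.06 rad). The spacers, the spare carton and the battery are where they were (all of step 1 and value of joint parts_case_lid below 0.06 rad and linear speed of lamp_carton below 0.02 m/s); the robot touches nothing.
It fails at once if the spare carton or the battery is moved by more than 30 mm (distance of any of spare_carton, battery from where it was at the start of the episode above 0.03 m).
It fails at once if a spacer is taken out of its compartment (moved by more than 50 mm) (distance of any of spacer_1_mid, spacer_2_mid from where it was at the start of the episode above 0.05 m).
It also fails if it takes over 45 s, if anything falls off the work surface, if the arm or the gripper's body presses on something with over 40 N, if the wrist force passes 120 N, or if a joint passes its speed limit or range.

## Robot

A 6-joint arm with a two-finger parallel gripper is mounted at the origin on a cart in front of the work surface, level with it; the furniture and walls round the work are solid. World frame = base frame: x ahead of the robot, y to its left, z up, the work surface at z = 0. Lengths are in m, angles in degrees, forces in N, time in s.
With the tool pointing down it reaches from about 0.375 to 0.9 m from the base axis. Payload 3.1 kg.
Tool frame: the origin (TCP) lies at the very end of the fingers, on their centre line; the grasp point (between the pads) lies 19 mm behind it (grasp_offset is the distance from the TCP to the grasp point, in m); z points along the fingers, y is the direction in which the jaws open and shut (so a half turn about z gives the same grasp; the last joint's range is limited). The gripper opens to 87 mm and grips with 3 to 60 N. Pads are 19 mm wide; open, the fingers measure 117 mm over their backs; the gripper's body (75 mm by 190 mm) begins 51 mm behind the grasp point.
Start: joints at [57.496, 30.224, 82.088, -0, 67.689, -10.227], TCP at [0.237, 0.578, 0.223] pointing down, gripper open.
Joint ranges: [-176.69, 176.69], [-43.24, 126.21], [12.49, 139.97], [-82, 262], [0, 151.66], [-163.58, 163.58]. Speed limits (degrees/s): [159.86, 159.86, 180, 180, 180, 180].

## Interface

Orientations are given as a 3x3 rotation matrix whose columns are the frame's x, y, z axes.
In Python, from rig import * gives the robot as it stands. The module is installed in compiled form; this text tells all that it offers.
- The arm moves only by the tool play_rows, never from a script. Its argument "plan" is a list that holds one entry, the list of rows, each a list of 7 numbers: the shift along the world's x, y, z each as a share of 5 cm, from -1 to 1, then the turn, a rotation vector about the world's x, y, z each as a share of pi rad, from -1 to 1, then the gripper's target within -1 to 1 (fully open at 1, half-way at 0, shut at -1). A call has 1 to 12 rows; each row shifts and turns the commanded pose from where the row before left it; what a row does not reach is not made up. A row lasts 1/10 s, in which the tool goes at most 50 mm and 8.59 degrees, less where a joint would pass 70% of its speed; a pose out of reach is approached as far as the arm can. A call with a number of a shift or a turn outside -1 to 1 is refused whole. A call with a gripper value outside its range is refused whole. The fingers move at their own pace and stop on an object; the grip force is fixed at half the most. Time passes only in rows, so rows that do not move let the fingers close. It gives the time, the measured TCP pose, the force and the opening at its end, in the units of the state.
- read_state(): the state, without advancing time (a new reading comes with each control period).
- capture(name): name is "scene" or "top" or "wrist"; returns the picture (480x640x3 uint8, red, green, blue); there is no depth.
- camera_params(name): a dict with "intrinsics" (3x3 intrinsics, pixels), "k1" (the pictures are not rectified: a ray, as slopes to the right and down, at radius r is drawn at 1 + k1 r^2 times it, then the intrinsics apply), "R" (3x3) and "t" (3): a world point X has camera coordinates R X + t; the wrist camera has in their place "mount" (4x4, takes a point from camera to tool coordinates, whose origin is the TCP and whose axes are the flange's). Camera axes: x right, y down, z forward; pixel columns grow to the right and rows downward; lengths in m; the calibration is good to about 2 mm. A picture is of the moment at which its call begins: read the wrist's pose just before it. camera_params takes no time and is no camera call.
- hand_in(): hands the job in, once; it reports no verdict.
The state is a dict: "time_s": time; "joint_positions": joint angles; "qvel": joint speeds; "tau": joint torques, N m; "position": TCP position; "tcp_rot": TCP orientation; "force": force on the tool from outside, world axes, zero at the start; "moment": the same for the moment, N m; "opening": opening from 0.0 (shut) to 1.0 (fully open).
Only numpy, scipy, OpenCV 4.12 (cv2) and the standard library are available. Lean on these libraries where they do the work, as an engineer would, in place of code of your own. Each camera call takes 0.05 s, during which the arm holds its last target. There are 200 camera calls.

## Working session

There is one attempt and no reset: what is moved stays moved. The work goes in short steps, Python scripts to look and compute and a tool call to move; the robot and the scene stay as the last step left them, time stands still between calls to the robot, and variables do not carry over. Pictures are saved under pics/ and viewed, about 8 in all and at most 12, crops included, and the job is handed in when it is done.

Besides the shell and the picture viewer there is one more tool, called after "Call:" as a command line: name --argument value ..., lists and objects as JSON in quotes. play_rows: Moves the arm, as the interface text tells. Its arguments: {"type":"object","properties":{"plan":{"type":"array"}},"required":["plan"]}

```bash
mkdir -p pics; cat > h.py <<'E'
from rig import *
import numpy as np, cv2
def snap(n,f):
    s=read_state(); im=capture(n); cv2.imwrite('pics/'+f,im[:,:,::-1]); return im,s
def cam(n,s=None):
    p=camera_params(n); K=np.array(p['intrinsics']);k1=p['k1']
    if 'mount' in p:
        M=np.array(p['mount']); R=np.array(s['tcp_rot']); t=np.array(s['position'])
        Rc=R@M[:3,:3]; c=R@M[:3,3]+t
    else:
        Rc=np.array(p['R']).T; c=-Rc@np.array(p['t'])
    return K,k1,Rc,c
def ray(n,u,v,s=None):
    K,k1,Rc,c=cam(n,s)
    d=cv2.undistortPoints(np.array([[[u,v]]],float),K,np.array([k1,0,0,0.]))[0,0]
    return c,Rc@np.array([d[0],d[1],1])
def on_z(n,u,v,z,s=None):
    c,d=ray(n,u,v,s); return c+d*(z-c[2])/d[2]
def proj(n,X,s=None):
    K,k1,Rc,c=cam(n,s); p=(np.atleast_2d(X)-c)@Rc; q=p[:,:2]/p[:,2:]
    q=q*(1+k1*(q**2).sum(1,keepdims=True)); return q@K[:2,:2].T+K[:2,2]
E
python3 - <<'E'
from h import *
for n in('scene','top'):
    im,s=snap(n,n+'1.png'); K,k1,R,c=cam(n); print(n,c.round(3),R[:,2].round(3),k1,K[0,0])
print({k:np.round(v,3).tolist() for k,v in s.items()})
E
```

```text
scene [0.211 0.423 0.659] [ 0.423 -0.596 -0.683] 0.039641740587579105 464.3580390662649
top [ 0.431 -0.084  1.351] [ 0.1    0.011 -0.995] 0.01583660972697142 568.2155982526384
{'time_s': 0.05, 'joint_positions': [57.498, 30.277, 82.154, 0.001, 67.688, -10.226], 'qvel': [-0.012, -0.184, -0.075, 0.024, 0.017, 0.044], 'tau': [0.0, -44.137, -17.734, 0.064, 0.053, -0.0], 'position': [0.236, 0.578, 0.222], 'tcp_rot': [[-0.925, 0.379, -0.001], [0.379, 0.925, -0.002], [0.0, -0.002, -1.0]], 'force': [0.021, -0.928, -0.168], 'moment': [0.014, -0.007, 0.018], 'opening': 1.0}
```

View pics/scene1.png

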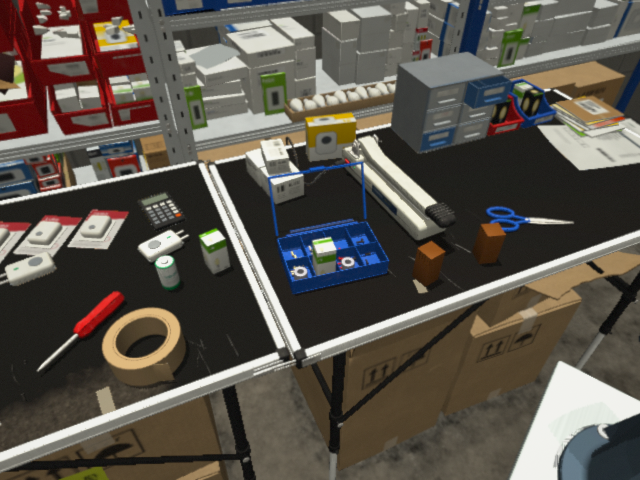

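View pics/top1.png

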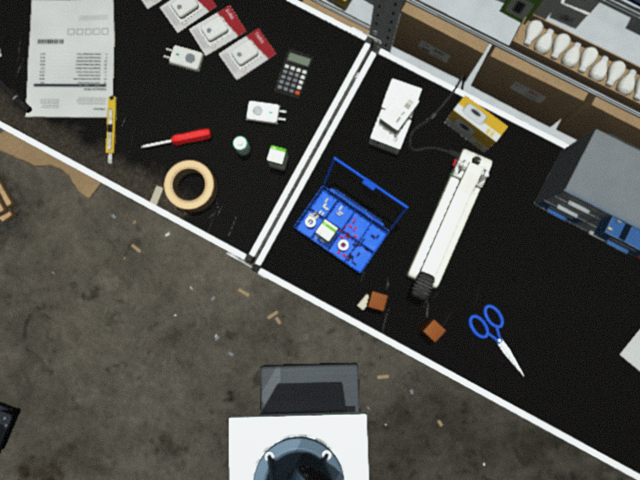

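Candidates for the lamp carton:
- White/green box in the case: scene (323,256), top (326,231). This is the one I want.
- White/green box on the left table: scene (215,250), top (277,157). This is the spare.
- Battery: scene (167,273).
- Brown boxes: scene (429,263) and (489,243).

I'll check the choice in a close crop.

```bash
python3 - <<'E'
from h import *
a=cv2.imread('pics/top1.png')[140:290,230:430]; b=cv2.imread('pics/scene1.png')[150:300,190:400]
a=cv2.resize(a,(400*1,300),interpolation=cv2.INTER_CUBIC); b=cv2.resize(b,(420,300),interpolation=cv2.INTER_CUBIC)
a=cv2.resize(cv2.imread('pics/top1.png')[170:285,280:420],(700,575),interpolation=cv2.INTER_CUBIC)
cv2.imwrite('pics/crop1.png',a)
print(proj('top',[[.237,.578,.22],[0,0,0]]))
for n,u,v,z in [('top',326,231,.077),('scene',322,242,.077),('top',277,153,.079),('top',241,145,.066),('top',310,221,.01),('top',343,245,.01),('top',378,300,.07)]: print(n,u,v,on_z(n,u,v,z).round(3))
E
```

```text
[[ -6.8931498  402.90236136]
 [299.1280448  483.19449061]]
top 326 231 [ 0.569 -0.079  0.077]
scene 322 242 [ 0.577 -0.082  0.077]
top 277 153 [0.751 0.028 0.079]
top 241 145 [0.776 0.112 0.066]
top 310 221 [ 0.601 -0.041  0.01 ]
top 343 245 [ 0.542 -0.118  0.01 ]
top 378 300 [ 0.411 -0.191  0.07 ]
```

View pics/crop1.png

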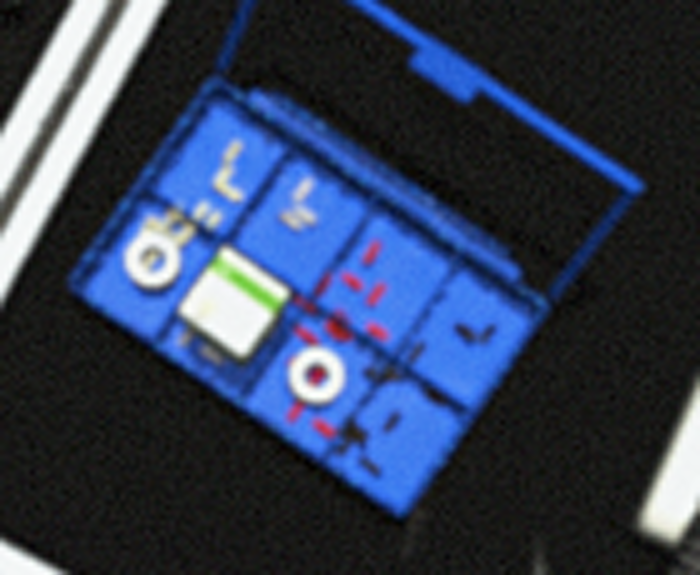

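The case holds one white/green-striped carton, at top px (326.6,230.6), in the second front compartment from +y. There are rings on both sides of it, at (310,222) and (343,245). The brown boxes and the spare are elsewhere.

```bash
python3 - <<'E'
from h import *
cr=np.array([[210,82],[75,285],[405,512],[548,303]])/5+[280,170]
P=np.array([on_z('top',u,v,.036)[:2] for u,v in cr]); M=np.array([[60,95],[-60,95],[-60,-95],[60,-95]])/1e3
for i in range(4): print(P[i].round(3),np.linalg.norm(P[i]-P[i-1]).round(3))
U,_,V=np.linalg.svd((M-M.mean(0)).T@(P-P.mean(0))); R=(U@V).T; c=P.mean(0)
print('centre',c,'yaw',np.degrees(np.arctan2(R[1,0],R[0,0])), 'resid',((M@R.T+c)-P).round(4).tolist())
w=lambda x,y:(R@[x,y]+c).round(4)
print('carton nominal',w(-.03,.024),'seen',on_z('top',326.6,230.6,.077))
print('lid edge open',w(.062+.041,0),'hinge',w(.062,0))
print('left corner',w(-.06,.095), 'ex',R[:,0])
for u,v in[(238,195),(245,215),(190,187),(213,187),(255,262),(372,50),(250,262),(313,150),(380,140),(400,152)]:print(u,v,on_z('top',u,v,.004).round(3))
E
```

```text
[ 0.679 -0.073] 0.189
[ 0.585 -0.007] 0.115
[ 0.475 -0.157] 0.186
[ 0.57  -0.227] 0.118
centre [ 0.5769906  -0.11569147] yaw -35.777739391681074 resid [[0.0025, -0.0011], [-0.001, 0.0034], [-0.002, -0.001], [0.0005, -0.0013]]
carton nominal [ 0.5667 -0.0787] seen [ 0.56970284 -0.08037055  0.077     ]
lid edge open [ 0.6606 -0.1759] hinge [ 0.6273 -0.1519]
left corner [ 0.5839 -0.0035] ex [ 0.81129103 -0.58464252]
238 195 [0.67  0.13  0.004]
245 215 [0.621 0.114 0.004]
190 187 [0.693 0.245 0.004]
213 187 [0.692 0.19  0.004]
255 262 [0.508 0.092 0.004]
372 50 [ 1.02  -0.205  0.004]
250 262 [0.508 0.104 0.004]
313 150 [ 0.775 -0.053  0.004]
380 140 [ 0.794 -0.216  0.004]
400 152 [ 0.763 -0.263  0.004]
```

Call:
play_rows --plan '[[[0.33,-0.66,0,0,0,-0.0075,1],[0.33,-0.66,0,0,0,-0.0075,1],[0.33,-0.66,0,0,0,-0.0075,1],[0.33,-0.66,0,0,0,-0.0075,1],[0.33,-0.66,0,0,0,-0.0075,1],[0.33,-0.66,0,0,0,-0.0075,1],[0.33,-0.66,0,0,0,-0.0075,1],[0.33,-0.66,0,0,0,-0.0075,1],[0.33,-0.66,0,0,0,-0.0075,1],[0.33,-0.66,0,0,0,-0.0075,1]]]'

```text
time_s: 1.1
position: [0.4021, 0.2469, 0.2223]
tcp_rot: [[-0.811, 0.585, -0.001], [0.585, 0.811, -0.0], [0.0, -0.0, -1.0]]
force: [-0.0, 0.3, -0.3]
opening: 1.0
```

Call:
play_rows --plan '[[[0.33,-0.66,0,0,0,0,1],[0.33,-0.66,0,0,0,0,1],[0.33,-0.66,0,0,0,0,1],[0.33,-0.66,0,0,0,0,1],[0.33,-0.66,0,0,0,0,1],[0.33,-0.66,0,0,0,0,1],[0.33,-0.66,0,0,0,0,1],[0.33,-0.66,0,0,0,0,1],[0.33,-0.66,0,0,0,0,1],[0.33,-0.66,0,0,0,0,1],[0,0,0,0,0,0,1],[0,0,0,0,0,0,1]]]'

```text
time_s: 2.3
position: [0.5664, -0.0821, 0.2218]
tcp_rot: [[-0.81, 0.586, -0.002], [0.586, 0.81, 0.001], [0.002, -0.0, -1.0]]
force: [-0.8, -0.3, -0.1]
opening: 0.999
```

```bash
python3 - <<'E'
from h import *
im,s=snap('wrist','w1.png'); print(s['position'],np.round(s['tcp_rot'],3).tolist(),s['time_s'],np.round(s['force'],2))
K,k1,R,c=cam('wrist',s); print(c,R[:,2])
np.save('w1.npy',np.array([s],dtype=object))
print(proj('wrist',[[.568,-.08,.077],[.568,-.08,.002]],s))
E
```

```text
[ 0.56639366 -0.08206851  0.22182958] [[-0.81, 0.586, -0.002], [0.586, 0.81, 0.001], [0.002, -0.0, -1.0]] 2.3 [-0.76 -0.27 -0.14]
[ 0.50844456 -0.03965863  0.38385501] [ 0.21173416 -0.1529248  -0.9652889 ]
[[328.59422307 231.96903801]
 [328.08685065 214.49786089]]
```

View pics/w1.png

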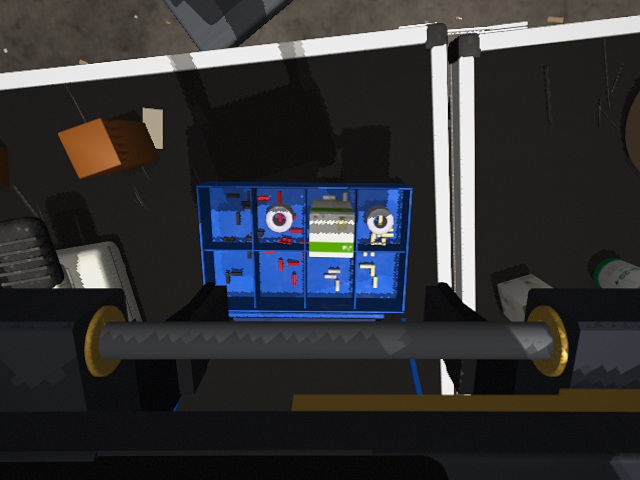

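The wrist view shows the carton top at about x 309–355, bottom edge at 257, so its centre is near (332,235). The rings at (279,219) and (380,222) match the plan.

```bash
python3 - <<'E'
from h import *
s=np.load('w1.npy',allow_pickle=True)[0]
for p in[(309,257),(355,257),(332,257),(332,235)]: print(on_z('wrist',*p,.077,s).round(4))
R=np.array(s['tcp_rot']); 
far=on_z('wrist',332,257,.077,s); print('centre from far edge',far+0.018*R[:,0])
for p in[(198,185),(411,188),(405,312),(205,312)]: print('case',on_z('wrist',*p,.036,s).round(4))
E
```

```text
[ 0.5756 -0.105   0.077 ]
[ 0.5974 -0.0748  0.077 ]
[ 0.5865 -0.0899  0.077 ]
[ 0.5716 -0.0792  0.077 ]
centre from far edge [ 0.57193856 -0.07937564  0.07703672]
case [ 0.4749 -0.1534  0.036 ]
case [ 0.5861 -0.0037  0.036 ]
case [ 0.6823 -0.0721  0.036 ]
case [ 0.5706 -0.2268  0.036 ]
```

Call:
play_rows --plan '[[[0.09,0.06,-0.45,0,0,0,1],[0,0,-0.45,0,0,0,1],[0,0,-0.45,0,0,0,1],[0,0,-0.45,0,0,0,1],[0,0,-0.45,0,0,0,1],[0,0,-0.45,0,0,0,1],[0,0,-0.43,0,0,0,1],[0,0,-0.25,0,0,0,1],[0,0,-0.18,0,0,0,1],[0,0,0,0,0,0,1],[0,0,0,0,0,0,1]]]'

```text
time_s: 3.45
position: [0.5718, -0.0785, 0.0451]
tcp_rot: [[-0.812, 0.584, 0.001], [0.584, 0.812, -0.0], [-0.001, 0.0, -1.0]]
force: [0.6, 1.1, 0.9]
opening: 0.998
```

Call:
play_rows --plan '[[[0,0,0,0,0,0,-1],[0,0,0,0,0,0,-1],[0,0,0,0,0,0,-1],[0,0,0,0,0,0,-1],[0,0,0,0,0,0,-1],[0,0,0,0,0,0,-1],[0,0,0,0,0,0,-1],[0,0,0,0,0,0,-1],[0,0,0,0,0,0,-1],[0,0,0,0,0,0,-1]]]'

```text
time_s: 4.45
position: [0.5714, -0.0787, 0.0445]
tcp_rot: [[-0.811, 0.585, -0.0], [0.585, 0.811, 0.0], [0.0, -0.0, -1.0]]
force: [0.5, -0.2, -0.3]
opening: 0.411
```

Call:
play_rows --plan '[[[0,0,0.1,0,0,0,-1],[0,0,0.3,0,0,0,-1],[0,0,0.4,0,0,0,-1],[0,0,0.4,0,0,0,-1],[0,0,0.4,0,0,0,-1],[0,0,0.3,0,0,0,-1],[0,0,0.1,0,0,0,-1],[0,0,0,0,0,0,-1]]]'

```text
time_s: 5.25
position: [0.5718, -0.0788, 0.1454]
tcp_rot: [[-0.811, 0.585, 0.002], [0.585, 0.811, -0.001], [-0.002, 0.001, -1.0]]
force: [0.0, -0.6, 0.3]
opening: 0.412
```

Call:
play_rows --plan '[[[0.07,0.2,0,0,0,0,-1],[0.14,0.4,0,0,0,0,-1],[0.18,0.52,0,0,0,0,-1],[0.18,0.52,0,0,0,0,-1],[0.18,0.52,0,0,0,0,-1],[0.18,0.52,0,0,0,0,-1],[0.18,0.52,0,0,0,0,-1],[0.14,0.4,0,0,0,0,-1],[0.12,0.37,0,0,0,0,-1],[0,0,0,0,0,0,-1],[0,0,0,0,0,0,-1]]]'

```text
time_s: 6.35
position: [0.6392, 0.1201, 0.1437]
tcp_rot: [[-0.812, 0.584, -0.002], [0.584, 0.812, -0.001], [0.001, -0.001, -1.0]]
force: [0.2, 0.3, -0.3]
opening: 0.411
```

```bash
python3 - <<'E'
from h import *
im,s=snap('scene','scene2.png'); print(s['position'],s['opening'],s['force'])
E
```

```text
[0.63924456 0.12012954 0.1437391 ] 0.4105249228977614 [ 0.17943769  0.26653077 -0.28673039]
```

View pics/scene2.png

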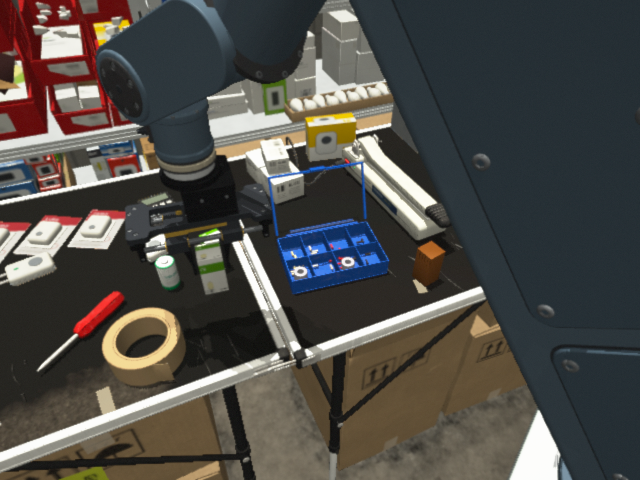

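The carton (213,275) hangs upright in the gripper. The case is empty of it, and both rings are still inside. Lowering it now.

Call:
play_rows --plan '[[[0,0,-0.3,0,0,0,-1],[0,0,-0.4,0,0,0,-1],[0,0,-0.4,0,0,0,-1],[0,0,-0.4,0,0,0,-1],[0,0,-0.25,0,0,0,-1],[0,0,-0.12,0,0,0,-1],[0,0,-0.05,0,0,0,-1],[0,0,0,0,0,0,-1],[0,0,0,0,0,0,-1]]]'

```text
time_s: 7.3
position: [0.6406, 0.1198, 0.0494]
tcp_rot: [[-0.811, 0.585, 0.002], [0.585, 0.811, 0.0], [-0.001, 0.001, -1.0]]
force: [0.2, 0.2, 0.1]
opening: 0.414
```

Call:
play_rows --plan '[[[0,0,-0.02,0,0,0,-1],[0,0,0,0,0,0,-1]]]'

```text
time_s: 7.5
position: [0.6402, 0.1199, 0.0482]
tcp_rot: [[-0.811, 0.585, 0.001], [0.585, 0.811, 0.0], [-0.001, 0.001, -1.0]]
force: [0.4, 0.4, -0.1]
opening: 0.411
```

Call:
play_rows --plan '[[[0,0,-0.02,0,0,0,-1],[0,0,0,0,0,0,-1],[0,0,0,0,0,0,-1]]]'

```text
time_s: 7.8
position: [0.6398, 0.1199, 0.0465]
tcp_rot: [[-0.811, 0.585, -0.0], [0.585, 0.811, 0.0], [0.0, -0.0, -1.0]]
force: [0.4, 0.1, -0.0]
opening: 0.415
```

Call:
play_rows --plan '[[[0,0,-0.02,0,0,0,-1],[0,0,0,0,0,0,-1],[0,0,0,0,0,0,-1]]]'

```text
time_s: 8.1
position: [0.6399, 0.1199, 0.0465]
tcp_rot: [[-0.811, 0.585, 0.0], [0.585, 0.811, -0.0], [-0.0, 0.0, -1.0]]
force: [-1.4, -0.3, 4.5]
opening: 0.411
```

Call:
play_rows --plan '[[[0,0,0,0,0,0,1],[0,0,0,0,0,0,1],[0,0,0,0,0,0,1],[0,0,0,0,0,0,1],[0,0,0,0,0,0,1],[0,0,0,0,0,0,1],[0,0,0,0,0,0,1],[0,0,0,0,0,0,1]]]'

```text
time_s: 8.9
position: [0.6399, 0.1198, 0.0455]
tcp_rot: [[-0.811, 0.585, -0.0], [0.585, 0.811, 0.0], [0.0, -0.0, -1.0]]
force: [-0.2, -0.4, -0.4]
opening: 0.981
```

Call:
play_rows --plan '[[[0,0,0.2,0,0,0,1],[0,0,0.4,0,0,0,1],[0,0,0.7,0,0,0,1],[0,0,0.8,0,0,0,1],[0,0,0.8,0,0,0,1],[0,0,0.5,0,0,0,1],[0,0,0.3,0,0,0,1],[0,0,0,0,0,0,1]]]'

```text
time_s: 9.7
position: [0.6416, 0.12, 0.2345]
tcp_rot: [[-0.811, 0.585, 0.007], [0.585, 0.811, 0.0], [-0.006, 0.004, -1.0]]
force: [-0.8, -0.1, -0.0]
opening: 1.001
```

```bash
python3 - <<'E'
from h import *
im,s=snap('scene','scene3.png'); print(s['position'],s['opening'],s['force'])
cv2.imwrite('pics/scene3c.png',cv2.resize(im[130:330,130:400,::-1],None,fx=2.6,fy=2.6))
E
```

```text
[0.64163795 0.11995321 0.23454382] 1.0007588389696864 [-0.84869482 -0.09261815 -0.02548733]
```

View pics/scene3c.png

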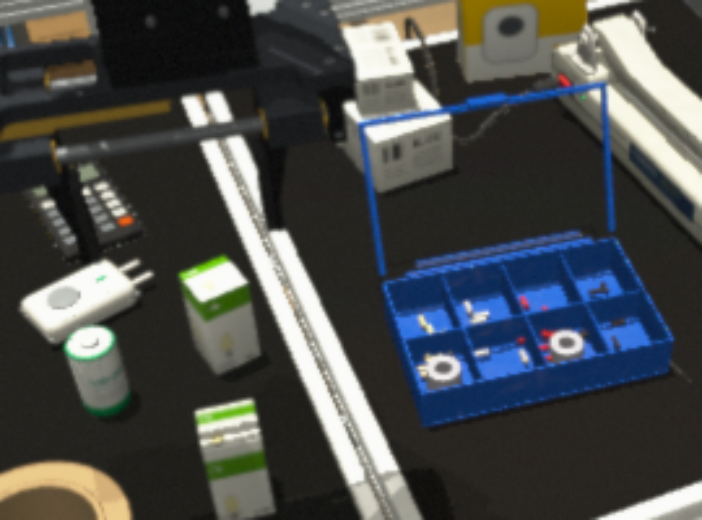

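The carton stands alone at crop (235,460). The spare, the battery and the rings are in place, and the lid is open and clear. Next I go behind the lid with shut fingers.

Call:
play_rows --plan '[[[0.1,-0.4,0,0,0,0,-1],[0.1,-0.65,0,0,0,0,-1],[0.1,-0.65,0,0,0,0,-1],[0.1,-0.65,0,0,0,0,-1],[0.1,-0.65,0,0,0,0,-1],[0.1,-0.65,0,0,0,0,-1],[0.1,-0.65,0,0,0,0,-1],[0.1,-0.65,0,0,0,0,-1],[0.1,-0.65,0,0,0,0,-1],[0.07,-0.5,0,0,0,0,-1],[0,-0.2,0,0,0,0,-1],[0,0,0,0,0,0,-1]]]'

```text
time_s: 10.95
position: [0.6875, -0.1961, 0.2288]
tcp_rot: [[-0.81, 0.586, -0.003], [0.586, 0.81, 0.001], [0.003, -0.0, -1.0]]
force: [0.6, 0.3, 0.1]
opening: 0.035
```

```bash
python3 - <<'E'
from h import *
im,s=snap('top','top2.png'); print(s['position'],s['opening'],s['force'])
w,s=snap('wrist','w2.png')
cv2.imwrite('pics/c2.png',np.hstack([cv2.resize(im[80:290,240:450,::-1],(400,400)),cv2.resize(w[:,:,::-1],(400,400))]))
# predicted lid edge ends (case frame x .103, z .151)
E
```

```text
[ 0.6874563  -0.19614539  0.22884317] 0.03540992757946275 [0.5637828  0.27969149 0.08661965]
```

View pics/c2.png

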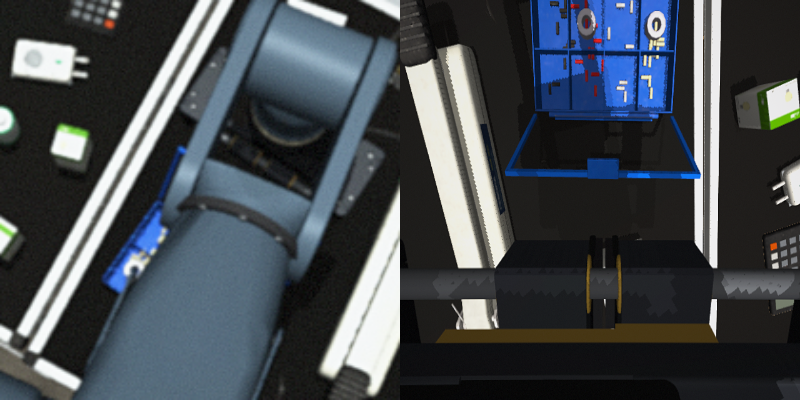

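The lid's edge and tab (right half, (603,168)) lie ahead of the shut fingertips (605,240). I'll check the gap.

```bash
python3 - <<'E'
from h import *
s=read_state(); R=np.array(s['tcp_rot'])
for v in(207,213): 
    p=on_z('wrist',325,v,.152,s); print(p, 'ahead/side of TCP', ((p-s['position'])@R)[:2])
E
```

```text
[ 0.66217744 -0.17551586  0.152     ] ahead/side of TCP [ 3.11841030e-02 -9.63838403e-05]
[ 0.66519623 -0.17768873  0.152     ] ahead/side of TCP [ 2.74646383e-02 -9.56584067e-05]
```

Call:
play_rows --plan '[[[0,0,-0.2,0,0,0,-1],[0,0,-0.4,0,0,0,-1],[0,0,-0.4,0,0,0,-1],[0,0,-0.4,0,0,0,-1],[0,0,-0.4,0,0,0,-1],[0,0,-0.2,0,0,0,-1],[0,0,0,0,0,0,-1]]]'

```text
time_s: 11.75
position: [0.6871, -0.1933, 0.1283]
tcp_rot: [[-0.812, 0.584, -0.004], [0.584, 0.812, 0.002], [0.005, -0.001, -1.0]]
force: [0.8, -0.1, 0.0]
opening: 0.005
```

Call:
play_rows --plan '[[[-0.1,0.072,0,0,0,0,-1],[-0.15,0.108,0,0,0,0,-1],[-0.15,0.108,0,0,0,0,-1],[-0.15,0.108,0,0,0,0,-1],[-0.15,0.108,0,0,0,0,-1],[-0.15,0.108,0,0,0,0,-1],[-0.15,0.108,0,0,0,0,-1],[-0.15,0.108,0,0,0,0,-1],[-0.15,0.108,0,0,0,0,-1],[-0.15,0.108,0,0,0,0,-1],[-0.15,0.108,0,0,0,0,-1],[-0.1,0.072,0,0,0,0,-1]]]'

```text
time_s: 12.95
position: [0.6023, -0.1332, 0.1305]
tcp_rot: [[-0.811, 0.585, -0.001], [0.585, 0.811, 0.0], [0.001, -0.0, -1.0]]
force: [0.8, 0.3, 0.2]
opening: 0.009
```

Call:
play_rows --plan '[[[0,0,0,0,0,0,-1],[0,0,0,0,0,0,-1],[0,0,0.4,0,0,0,-1],[0,0,0.6,0,0,0,-1],[0,0,0.8,0,0,0,-1],[0,0,0.8,0,0,0,-1],[-0.5,0.4,0,0,0,0,-1],[-0.5,0.6,0,0,0,0,-1],[-0.5,0.8,0,0,0,0,-1],[-0.5,0.8,0,0,0,0,-1],[-0.5,0.8,0,0,0,0,-1],[-0.3,0.8,0,0,0,0,-1]]]'

```text
time_s: 14.15
position: [0.4616, 0.0772, 0.2607]
tcp_rot: [[-0.811, 0.585, -0.001], [0.585, 0.811, 0.0], [0.001, -0.0, -1.0]]
force: [0.3, 0.4, 0.4]
opening: 0.006
```

Call:
play_rows --plan '[[[0,0.8,0,0,0,0,-1],[0,0.8,0,0,0,0,-1],[0,0.8,0,0,0,0,-1],[0,0.4,0,0,0,0,-1],[0,0,0,0,0,0,-1],[0,0,0,0,0,0,-1],[0,0,0,0,0,0,-1],[0,0,0,0,0,0,-1],[0,0,0,0,0,0,-1],[0,0,0,0,0,0,-1],[0,0,0,0,0,0,-1],[0,0,0,0,0,0,-1]]]'

```text
time_s: 15.35
position: [0.4634, 0.2159, 0.2606]
tcp_rot: [[-0.811, 0.585, -0.0], [0.585, 0.811, 0.0], [0.0, 0.0, -1.0]]
force: [0.2, -0.3, -0.3]
opening: 0.006
```

Call:
play_rows --plan '[[[0,0,0,0,0,0,-1],[0,0,0,0,0,0,-1],[0,0,0,0,0,0,-1],[0,0,0,0,0,0,-1],[0,0,0,0,0,0,-1],[0,0,0,0,0,0,-1],[0,0,0,0,0,0,-1],[0,0,0,0,0,0,-1],[0,0,0,0,0,0,-1],[0,0,0,0,0,0,-1],[0,0,0,0,0,0,-1],[0,0,0,0,0,0,-1]]]'

```text
time_s: 16.55
position: [0.4634, 0.2161, 0.2606]
tcp_rot: [[-0.811, 0.585, 0.0], [0.585, 0.811, 0.0], [-0.0, 0.0, -1.0]]
force: [-0.2, -0.0, -0.5]
opening: 0.004
```

Call:
play_rows --plan '[[[0,0,0,0,0,0,-1],[0,0,0,0,0,0,-1],[0,0,0,0,0,0,-1],[0,0,0,0,0,0,-1],[0,0,0,0,0,0,-1],[0,0,0,0,0,0,-1],[0,0,0,0,0,0,-1],[0,0,0,0,0,0,-1],[0,0,0,0,0,0,-1],[0,0,0,0,0,0,-1],[0,0,0,0,0,0,-1],[0,0,0,0,0,0,-1]]]'

```text
time_s: 17.75
position: [0.4634, 0.216, 0.2605]
tcp_rot: [[-0.811, 0.585, -0.0], [0.585, 0.811, -0.0], [-0.0, -0.0, -1.0]]
force: [0.8, 0.6, -0.1]
opening: 0.006
```

```bash
python3 - <<'E'
from h import *
im,s=snap('top','top3.png'); print(s['time_s'],s['position'],s['opening'],s['force'])
w,s=snap('scene','s4.png')
cv2.imwrite('pics/c3.png',np.hstack([cv2.resize(im[100:300,210:410,::-1],(400,400)),cv2.resize(w[130:330,130:400,::-1],(400,400))]))
E
```

```text
17.75 [0.46337098 0.21604494 0.2605449 ] 0.006315747798474167 [ 0.78342904  0.55614029 -0.13644401]
```

View pics/c3.png

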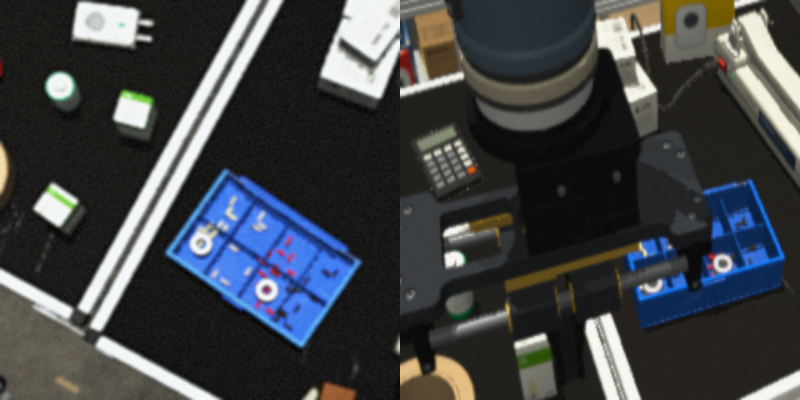

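The lid lies on the case with its tab at the front (left half, (230,298)). The carton stands at (58,207) and the rings are inside. I'll wait a little and confirm nothing is still moving and the lid is flush.

Call:
play_rows --plan '[[[-0.2,0.6,0,0,0,0,-1],[-0.2,0.8,0,0,0,0,-1],[-0.2,0.8,0,0,0,0,-1],[-0.2,0.8,0,0,0,0,-1],[0,0.6,0,0,0,0,-1],[0,0.3,0,0,0,0,-1],[0,0,0,0,0,0,-1],[0,0,0,0,0,0,-1],[0,0,0,0,0,0,-1],[0,0,0,0,0,0,-1],[0,0,0,0,0,0,-1],[0,0,0,0,0,0,-1]]]'

```text
time_s: 19.05
position: [0.4236, 0.4104, 0.2607]
tcp_rot: [[-0.811, 0.585, 0.0], [0.585, 0.811, -0.0], [-0.0, -0.0, -1.0]]
force: [0.3, -0.5, -0.3]
opening: 0.002
```

```bash
python3 - <<'E'
from h import *
a=cv2.imread('pics/top3.png').astype(int); im,s=snap('top','top4.png'); b=im[:,:,::-1].astype(int)
d=np.abs(a-b).max(2); print('changed px case',(d[180:280,285:395]>60).sum(),'carton',(d[180:225,220:260]>60).sum())
w,s=snap('scene','s5.png'); print(s['position'])
cv2.imwrite('pics/c5.png',cv2.resize(w[190:310,180:400,::-1],(770,420),interpolation=cv2.INTER_CUBIC))
E
```

```text
changed px case 0 carton 0
[0.42357312 0.41060027 0.26067759]
```

View pics/c5.png

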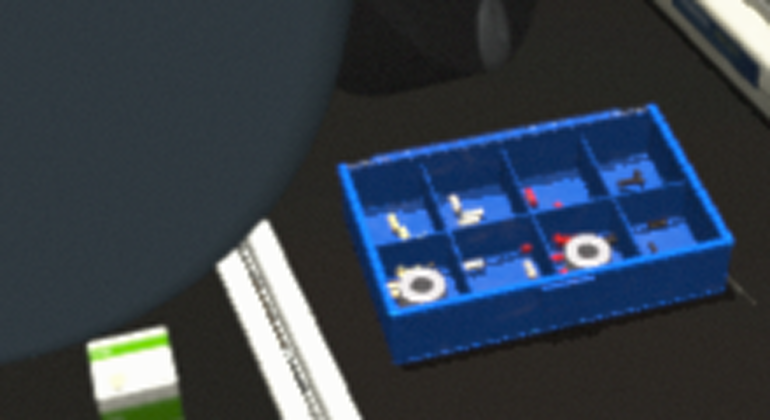

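The lid frame lies flush on the rim, with its tab at the front middle (568,283). The rings are inside, the carton is upright, and no pixels changed around either since the last picture.

```bash
python3 -c "
from rig import *
hand_in()"
```

```text
the job is handed in; nothing more can be done
```

I took the lamp carton out of the case and stood it upright on the left-hand table at about (0.64, 0.12). I then pushed the lid past upright from behind so it fell shut, and handed the job in at about 19 s.

- **Lid:** in the last pictures it lies flush on the case rim. I judged this by eye, because the joint angle can't be read directly.
- **Carton and case:** comparing top-camera pictures about 1.3 s apart showed no change around either one.
- **Other things:** both steel spacers are still in their compartments. The spare carton and the battery were where they started in the pictures.
- **Arm:** it is parked well clear and touching nothing.

No check failed or disagreed.

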